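Everything back on its own stand

ROBOT

A 6-joint arm with a two-finger parallel gripper is mounted at the origin on a cart in front of the work surface, level with it; the furniture and walls round the work are solid. World frame = base frame: x ahead of the robot, y to its left, z up, the work surface at z = 0. Lengths are in m, angles in degrees, forces in N, time in s.
With the tool pointing down it reaches from about 0.25 to 0.725 m from the base axis. Payload 9.7 kg.
Tool frame: the origin (TCP) lies at the very end of the fingers, on their centre line; the grasp point (between the pads) lies 19 mm behind it; z points along the fingers, y is the line along which they close (so a half turn about z gives the same grasp; the last joint's range is limited). The gripper opens to 85 mm and grips with 20 to 120 N. Pads are 22 mm wide; open, the fingers measure 114 mm over their backs; the gripper's body (76 mm by 85 mm) begins 54 mm behind the grasp point. The pads swing forward as they close: fully open they stand 13 mm farther back than shut.
Start: joints at [-65.432, 4.979, 10.078, 95.1, 0, 90], TCP at [0.229, -0.5, 0.231] pointing down, gripper open.
Joint ranges: [-179.16, 179.16], [-48.56, 103.87], [-65.8, 70.77], [-126.05, 130.52], [-82.76, 87.17], [-180, 180]. Speed limits (degrees/s): [127.2, 127.2, 147.25, 180, 180, 180].

INTERFACE

Orientations are given as [roll, pitch, yaw] about the fixed x, y, z axes, in that order (R = Rz(yaw) Ry(pitch) Rx(roll)).
In Python, from workcell import bot gives the robot as it stands.
- The arm moves only by the tool arm_command, never from a script. Its argument "series" is a list of rows, each a list of 4 numbers: the shift along the tool's x, y, z in m, then the turn about the tool's z in rad. A call has exactly 5 rows; each row is the pose to reach, as a shift and turn from the pose commanded when the call began, along the tool's axes at that moment; what a row does not reach only later rows make up. A row lasts 1/10 s, in which the tool goes at most 50 mm and 8.59 degrees, less where a joint would pass 70% of its speed; a pose out of reach is approached as far as the arm can. A call with a gripper value outside its range is refused whole. "hand" is the finger opening in m, from 0 to 0.0854, set as the call begins (left out, the last holds). The fingers move at their own pace and stop on an object; "grip_force" is the grip in N (left out, the last holds). Time passes only in rows, so rows that repeat a pose let the fingers close, or fill a call up. It gives the time, the measured TCP pose, the force, the opening and the grip force at its end, in the units of the state.
- bot.get_obs(): the state, without advancing time (a new reading comes with each control period).
- bot.camera(name): name is "scene" or "top"; returns a dict with "color" (384x512x3 uint8, blue, green, red), "camera_matrix" (3x3 intrinsics, pixels), "xyz" and "orientation" of the camera in the world. Camera axes: x right, y up, looking along -z (the intrinsics and any distortion apply to the point x, -y, -z); pixel columns grow to the right and rows downward; lengths in m; the calibration is good to about 2 mm. A picture is of the moment at which its call begins. There is no depth.
- bot.job_done(): hands the job in; it is judged then, once.
Trained networks look in the newest picture that a camera, given by its name, has taken for a name from the list of things; names that differ only in an ending like _2 or _b are one class to them, and where a whole thing is asked for, a point or a joint stands for the part that bears it (a point fixed in the world has none). Each returns a list of dicts, best first, with "confidence" (0 to 1); they miss things now and then, are a little off and sometimes report something else, mostly with a low value. They report only what shows in the picture. A call takes as long as a camera call.
- bot.find_in(camera, target): "location" ([column, row] in pixels, amid what is visible of it).
- bot.mark_of(camera, target): "location" ([column, row] in pixels: a listed point, or the origin of a listed thing).
The state is a dict: "time": time; "q": joint angles; "qd": joint speeds; "joint_efforts": joint torques, N m; "ee_pos": TCP position; "tcp_rot": TCP orientation; "wrist_force": force on the tool from outside, world axes, zero at the start; "torque": the same for the moment, N m; "opening": finger opening in m; "grasp_force": force on a finger pad.
Only numpy, scipy, OpenCV 4.12 (cv2) and the standard library are available. Lean on these libraries where they do the work, as an engineer would, in place of code of your own. Each camera call takes 0.05 s, during which the arm holds its last target. There are 200 camera calls.

TASK

The four gadgets on the desk have been put on one another's stands. Put each back on its own, upright and centred: the white earbud case on the round grey charging pad, the broad flat portable drive on the square ribbed metal plate and squared up with its edges, the narrow four-port hub lengthwise on the long cork-topped rectangular base, and the toy car on the six-sided wooden plinth (facing any way). A stand holds only one thing, so use a bare spot of the desk on the way, and leave the eraser and the marker pen that lie among the stands where they are.

Things in the scene. Friction and masses are not known exactly. Their poses are not given: they have to be found in the camera images.
- earbuds_mid (a point): White rounded earbud case, 47 (x) x 60 (y) x 24 (z) mm, 0.05 kg, lid fixed shut. This point is its centre, half-way up. Grasp it across its 47 mm width (its x axis). It starts on one of the wrong stands (which one varies), resting on the stand's flat top, upright, roughly centred, at any slant.
- drive_mid (a point): Portable drive, a flat black slab 52 (x) x 98 (y) x 11 (z) mm, 0.06 kg. This point is its centre, half-way up. Grasp across its 52 mm width (its x axis). It starts on one of the wrong stands (which one varies), resting on the stand's flat top, upright, roughly centred, at any slant.
- hub_mid (a point): Four-port hub, a narrow black bar 34 (x) x 92 (y) x 14 (z) mm, 0.07 kg. This point is its centre, half-way up. Grasp across its 34 mm width (its x axis). It starts on one of the wrong stands (which one varies), resting on the stand's flat top, upright, roughly centred, at any slant.
- car_mid (a point): White die-cast toy car, 34 (x) x 77 (y, its length) x 28 (z) mm, 0.045 kg; its wheels do not turn. This point is its centre, half-way up. Grasp across its 34 mm width (its x axis); the bodywork's sides run from 6 to 25 mm above its underside. It starts on one of the wrong stands (which one varies), resting on the stand's flat top, upright, roughly centred, at any slant.
- charging_pad: Round grey charging pad, diameter 110 mm, with a thin black ring on top and a small plug stub at its rim: the earbud case's own stand. Fixed to the desk, flat top 12 mm above it. Origin at the centre of its underside, z up. 
- cooling_plate: Square aluminium cooling plate, 110 x 110 mm, with dark ribs drawn across its top: the drive's own stand. Fixed to the desk, flat top 12 mm above it. Origin at the centre of its underside, z up. x and y run along its edges.
- hub_base: Long rectangular base with a dark wooden rim and a cork top, 64 (x) x 145 (y) mm: the hub's own stand, the hub's length (its y) along the base's length (y). Fixed to the desk, flat top 12 mm above it. Origin at the centre of its underside, z up. 
- plinth: Six-sided wooden plinth, about 136 mm across its corners and 118 mm across its flats: the toy car's own stand. Fixed to the desk, flat top 12 mm above it. Origin at the centre of its underside, z up. 
- eraser_mid (a point): Bystander: eraser in a sleeve, 19 x 46 (y) x 12 mm, lying on the desk behind the gap between the two rear stands, in front of the 0.1 m high monitor shelf; not to be moved. This point is its centre, half-way up. 
- marker_mid (a point): Bystander: marker pen, 16 x 130 (y) x 16 mm, lying on the desk in the gap between the two rear stands, roughly pointing away from the robot; not to be moved. The desk on the robot's side of it is always bare and level at z = 0: a patch reaching 60 mm from its middle to every side, the middle lying 135 mm nearer the robot (world -x) than this point, at the same y. This point is its centre, half-way up. 

How it is judged (in metres and radians):
At the end, for the whole second after the job is handed in: Each thing rests still and upright (0.12 rad) on its own stand's top (height within 5 mm), its centre within 15 mm of the stand's as seen from above; the hub lies lengthwise on its base and the drive square with its plate's edges (either way round), both within 0.2 rad (horizontal distance between earbuds_mid and charging_pad below 0.015 m and z of earbuds_mid in the frame of charging_pad between 0.019 and 0.029 m and angle between each of earbuds_mid, drive_mid, hub_mid, car_mid's own z axis and vertical below 0.12 rad and linear speed of each of earbuds, drive, hub, car below 0.01 m/s and angular speed of each of earbuds, drive, hub, car below 0.1 rad/s and horizontal distance between drive_mid and cooling_plate below 0.015 m and z of drive_mid in the frame of cooling_plate between 0.0125 and 0.0225 m and horizontal distance between hub_mid and hub_base below 0.015 m and z of hub_mid in the frame of hub_base between 0.014 and 0.024 m and horizontal distance between car_mid and plinth below 0.015 m and z of car_mid in the frame of plinth between 0.021 and 0.031 m and angle between the y axis of hub_mid and the y axis of hub_base, either way round below 0.2 rad and (angle between the y axis of drive_mid and the x axis of cooling_plate, either way round below 0.2 rad or angle between the y axis of drive_mid and the y axis of cooling_plate, either way round below 0.2 rad)); the robot touches nothing.
It fails at once if the eraser is moved by more than 25 mm (distance of eraser_mid from where it was at the start of the episode above 0.025 m).
It fails at once if the marker pen is moved by more than 25 mm (distance of marker_mid from where it was at the start of the episode above 0.025 m).
It also fails if it takes over 120 s, if anything falls off the work surface, if the arm or the gripper's body presses on something with over 40 N, if the wrist force passes 120 N, or if a joint passes its speed limit or range.

## Working session

There is one attempt and no reset: what is moved stays moved. The work goes in short steps, Python scripts to look and compute and a tool call to move; the robot and the scene stay as the last step left them, time stands still between calls to the robot, and variables do not carry over. Pictures are saved under pics/ and viewed, at most 14 in all, crops included, and the job is handed in when it is done.

Besides the shell and the picture viewer there is one more tool, called after ">>>" as name(argument=value, ...) on one line, values as JSON. arm_command: Moves the arm, as the interface text tells. Its arguments: {"type":"object","properties":{"series":{"type":"array"},"hand":{"type":"number"},"grip_force":{"type":"number"}},"required":["series"]}

```bash
mkdir -p pics; ls; cat > h.py <<'E'
import numpy as np, cv2
from scipy.spatial.transform import Rotation as R
from workcell import bot
def ray(cam,uv):
    K=np.array(cam["camera_matrix"]);p=np.linalg.inv(K)@[uv[0],uv[1],1]
    o=np.array(cam["orientation"],float)
    Rm=o if o.shape==(3,3) else R.from_euler('xyz',o,degrees=True).as_matrix()
    return np.array(cam["xyz"]),Rm@np.array([p[0],-p[1],-p[2]])
def at(cam,uv,z):
    c,d=ray(cam,uv);return c+d*(z-c[2])/d[2]
E
python3 - <<'E'
from h import *
o=bot.get_obs();print({k:o[k] for k in("time","ee_pos","tcp_rot","opening")})
Z=dict(earbuds_mid=.024,drive_mid=.0175,hub_mid=.019,car_mid=.026,charging_pad=0,cooling_plate=0,hub_base=0,plinth=0,eraser_mid=.006,marker_mid=.008)
for n in("scene","top"):
    c=bot.camera(n);cv2.imwrite(f"pics/{n}0.png",c["color"]);print(n,c["xyz"],c["orientation"],np.array(c["camera_matrix"]).tolist(),[k for k in c])
    for t,z in Z.items():
        r=bot.mark_of(n,t)
        print(t,[(np.round(a["location"]),round(a["confidence"],2),np.round(at(c,a["location"],z)[:2],3)) for a in r[:2]])
E
```

```text
pics
{'time': 0.0, 'ee_pos': array([ 0.22861231, -0.50000828,  0.23061235]), 'tcp_rot': array([-1.79927881e+02, -1.58515243e-03,  2.45707819e+01]), 'opening': 0.08562274626615152}
scene [ 0.91682855 -0.53824594  0.81057372] [42.56186997 -0.11433653 33.53743477] [[407.6401031317096, 0.0, 260.0030376312167], [0.0, 407.6401031317096, 183.4370431475398], [0.0, 0.0, 1.0]] ['color', 'camera_matrix', 'xyz', 'orientation']
earbuds_mid [(array([278., 123.]), 0.79, array([0.427, 0.303])), (array([243., 244.]), 0.68, array([ 0.591, -0.114]))]
drive_mid [(array([140., 260.]), 0.71, array([ 0.42 , -0.274]))]
hub_mid [(array([297., 177.]), 0.74, array([0.585, 0.142]))]
car_mid [(array([243., 243.]), 0.65, array([ 0.59 , -0.113]))]
charging_pad [(array([243., 252.]), 0.56, array([ 0.595, -0.119])), (array([145., 268.]), 0.46, array([ 0.432, -0.277]))]
cooling_plate [(array([279., 129.]), 0.89, array([0.43 , 0.306]))]
hub_base [(array([143., 266.]), 0.9, array([ 0.428, -0.278])), (array([278., 122.]), 0.59, array([0.409, 0.333]))]
plinth [(array([297., 181.]), 0.7, array([0.586, 0.145]))]
eraser_mid
[... 302 characters left out ...]
ion']
earbuds_mid [(array([162., 231.]), 0.77, array([0.433, 0.306]))]
drive_mid [(array([356., 213.]), 0.94, array([ 0.435, -0.271]))]
hub_mid [(array([212., 175.]), 0.62, array([0.59 , 0.147]))]
car_mid [(array([298., 167.]), 0.59, array([ 0.589, -0.113]))]
charging_pad [(array([297., 165.]), 0.83, array([ 0.603, -0.113]))]
cooling_plate [(array([168., 233.]), 0.55, array([0.429, 0.294]))]
hub_base [(array([358., 214.]), 0.56, array([ 0.434, -0.28 ]))]
plinth [(array([212., 177.]), 0.59, array([0.59 , 0.149]))]
eraser_mid [(array([254., 145.]), 0.45, array([0.677, 0.013])), (array([297., 165.]), 0.24, array([ 0.601, -0.112]))]
marker_mid [(array([259., 186.]), 0.66, array([0.547, 0.01 ]))]
```

```bash
cat >> h.py <<'E'
def rect(cam,ctr,z,half,n=300):
    # world-aligned patch: up=+x, left=+y
    src=[];
    Rm=R.from_euler('xyz',cam["orientation"],degrees=True).as_matrix();K=np.array(cam["camera_matrix"])
    for dx,dy in((half,half),(half,-half),(-half,-half),(-half,half)):
        p=Rm.T@(np.array([ctr[0]+dx,ctr[1]+dy,z])-cam["xyz"]);q=K@[p[0],-p[1],-p[2]];src.append(q[:2]/q[2])
    H=cv2.getPerspectiveTransform(np.float32(src),np.float32([[0,0],[n,0],[n,n],[0,n]]))
    im=cv2.warpPerspective(cam["color"],H,(n,n),flags=cv2.INTER_CUBIC)
    for k in range(0,n,n//6): # ticks
        cv2.line(im,(k,0),(k,5),(0,0,255),1);cv2.line(im,(0,k),(5,k),(0,0,255),1)
    cv2.drawMarker(im,(n//2,n//2),(0,0,255),0,8,1)
    return im
E
python3 - <<'E'
from h import *
ctr=[(.43,.30),(.59,.147),(.595,-.113),(.434,-.277)]
rows=[]
for n in("top","scene"):
    c=bot.camera(n)
    if n=="top": rows=[rect(c,p,.012,.09) for p in ctr]
    else: s=c["color"]
cv2.imwrite("pics/r0.png",np.vstack([np.hstack(rows[:2]),np.hstack(rows[2:])]))
cv2.imwrite("pics/s0.png",s)
E
```

```text
(no output)
```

View pics/r0.png

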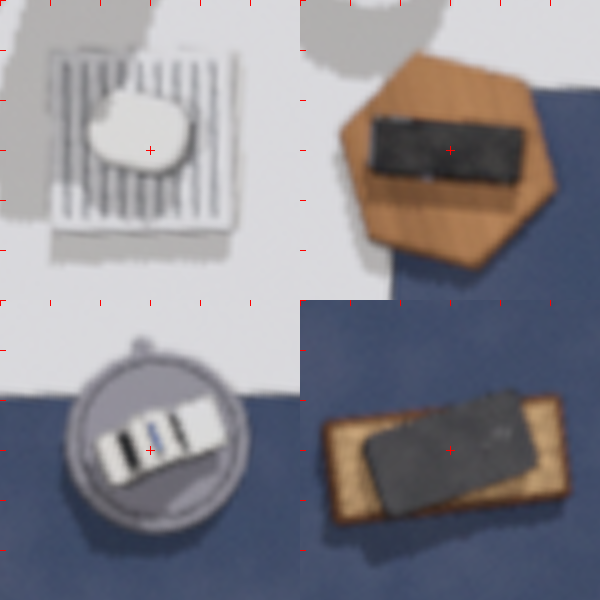

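View pics/scene0.png

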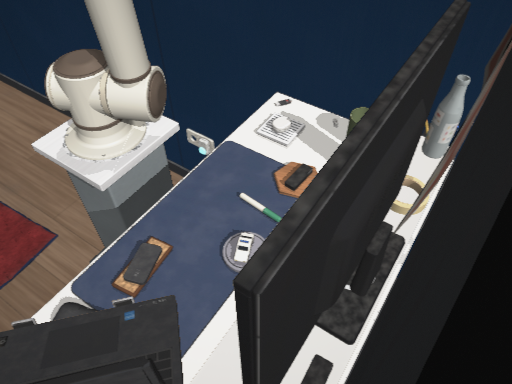

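View pics/top0.png

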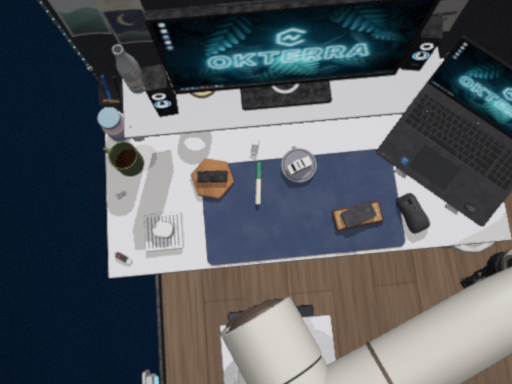

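```bash
cat >> h.py <<'E'
def proj(cam,P):
    Rm=R.from_euler('xyz',cam["orientation"],degrees=True).as_matrix();K=np.array(cam["camera_matrix"])
    p=(np.atleast_2d(P)-cam["xyz"])@Rm;q=np.c_[p[:,0],-p[:,1],-p[:,2]]@K.T;return q[:,:2]/q[:,2:]
def poly(x,y,z,w,l,yaw,n=4):
    a=np.radians(yaw)
    if n==4: s=np.array([[1,1],[-1,1],[-1,-1],[1,-1]])*[w/2,l/2]
    else: t=np.arange(n)*2*np.pi/n;s=w/2*np.c_[np.cos(t),np.sin(t)]
    r=s@np.array([[np.cos(a),np.sin(a)],[-np.sin(a),np.cos(a)]]);return np.c_[r+[x,y],np.full(len(r),z)]
def overlay(cam,polys,ctr,half,n=400):
    """crop+upscale raw image around projected ctr, draw polygons"""
    u=proj(cam,[*ctr,.012])[0];s=n/(2*half);M=np.array([[s,0,n/2-s*u[0]],[0,s,n/2-s*u[1]]])
    im=cv2.warpAffine(cam["color"],M,(n,n),flags=cv2.INTER_CUBIC)
    for i,P in enumerate(polys):
        q=(proj(cam,P)+.0)@M[:,:2].T+M[:,2];cv2.polylines(im,[np.int32(q*8)],True,[(0,0,255),(0,200,0)][i%2],1,cv2.LINE_AA,3)
    return im
E
cat > ov.py <<'E'
from h import *
S=[((.4365,.3055,.012,.11,.11,0),(.436,.303,.036,.047,.060,75)),
((.5855,.1475,.012,.136,.136,44,6),(.586,.148,.026,.034,.092,-3.8)),
((.600,-.117,.012,.11,.11,0,60),(.594,-.117,.038,.034,.077,20)),
((.430,-.276,.012,.064,.145,6.6),(.4305,-.275,.023,.052,.098,19))]
for n in("top","scene"):
    c=bot.camera(n)
    o=[overlay(c,[poly(*a) for a in s],s[0][:2],32,300) for s in S]
    cv2.imwrite(f"pics/ov_{n}.png",np.vstack([np.hstack(o[:2]),np.hstack(o[2:])]))
E
python3 ov.py
```

```text
(no output)
```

View pics/ov_top.png

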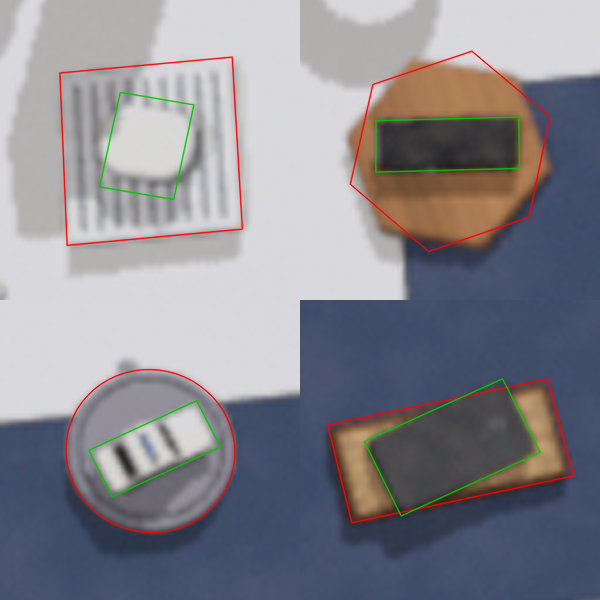

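View pics/ov_scene.png

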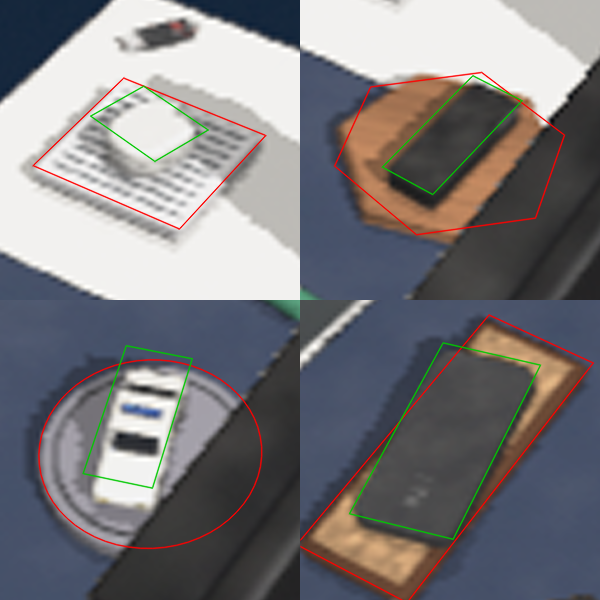

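```bash
cat > seg.py <<'E'
from h import *
import sys
def seg(cam,ctr,z,half=.075,n=300,ri=.02,ro=.042):
    im=rect(cam,ctr,z,half,n);s=n/(2*half);m=np.full((n,n),2,np.uint8)
    yy,xx=np.mgrid[:n,:n];r=np.hypot(yy-n/2,xx-n/2)/s
    m[:]=cv2.GC_PR_FGD;m[r>ro]=cv2.GC_BGD;m[r<ri]=cv2.GC_FGD
    cv2.grabCut(im,m,None,np.zeros((1,65)),np.zeros((1,65)),6,cv2.GC_INIT_WITH_MASK)
    f=((m==1)|(m==3)).astype(np.uint8);f=cv2.morphologyEx(f,cv2.MORPH_OPEN,np.ones((15,15)))
    k=max(cv2.findContours(f,0,1)[0],key=cv2.contourArea);im2=im.copy();cv2.drawContours(im2,[k],-1,(0,0,255),1)
    M=cv2.moments(k);cx,cy=M["m10"]/M["m00"],M["m01"]/M["m00"]
    # image axes -> world: x=-row, y=-col ; object long axis yaw
    a=.5*np.arctan2(2*M["mu11"],M["mu20"]-M["mu02"]) # angle of long axis in image (col,row)
    d=np.array([-np.sin(a),-np.cos(a)]);yaw=(np.degrees(np.arctan2(d[1],d[0]))-90+90)%180-90
    rr=cv2.minAreaRect(k)
    print(np.round([ctr[0]+(n/2-cy)/s,ctr[1]+(n/2-cx)/s],4),"yaw of y axis %.1f"%yaw,"rect mm",np.round(np.array(rr[1])/s*1e3),"ang",rr[2]);return im2
if __name__=="__main__":
    o=[]
    for n in("top","scene"):
        c=bot.camera(n);o.append(seg(c,(.436,.303),.028))
    cv2.imwrite("pics/seg.png",np.hstack(o))
E
python3 seg.py
```

```text
[0.4386 0.3039] yaw of y axis -9.9 rect mm [59. 44.] ang 14.03624439239502
[0.4365 0.3047] yaw of y axis 31.3 rect mm [51. 53.] ang 90.0
```

View pics/seg.png

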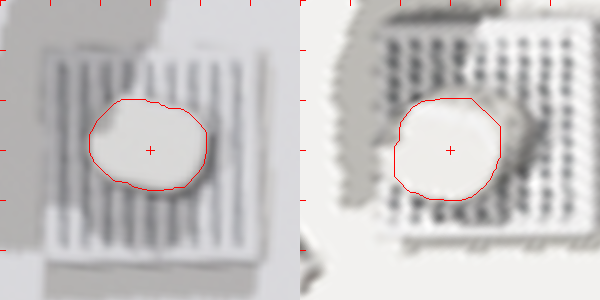

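>>> arm_command(series=[[0.026, -0.032, 0, 0], [0.052, -0.064, 0, 0], [0.078, -0.096, 0, 0], [0.104, -0.128, 0, 0], [0.131, -0.161, 0, 0]], hand=0.085, grip_force=30)

```text
time: 1.9
ee_pos: [0.2809, -0.2979, 0.2313]
tcp_rot: [180.0, -0.0, 24.5]
wrist_force: [0.9, -0.3, 0.0]
opening: 0.0848
grasp_force: 0.0
```

>>> arm_command(series=[[0.026, -0.032, 0, 0], [0.052, -0.064, 0, 0], [0.078, -0.096, 0, 0], [0.104, -0.128, 0, 0], [0.131, -0.161, 0, 0]])

```text
time: 2.4
ee_pos: [0.3331, -0.0969, 0.2315]
tcp_rot: [180.0, -0.0, 24.5]
wrist_force: [1.7, 0.4, 0.0]
opening: 0.0852
grasp_force: 0.0
```

>>> arm_command(series=[[0.026, -0.032, 0, 0], [0.052, -0.064, 0, 0], [0.078, -0.096, 0, 0], [0.104, -0.128, 0, 0], [0.131, -0.161, 0, 0]])

```text
time: 2.9
ee_pos: [0.3853, 0.1043, 0.2316]
tcp_rot: [180.0, -0.1, 24.6]
wrist_force: [0.9, -0.9, 0.8]
opening: 0.0853
grasp_force: 0.0
```

>>> arm_command(series=[[0.026, -0.032, 0.01, 0], [0.052, -0.064, 0.03, 0], [0.078, -0.096, 0.05, 0], [0.104, -0.128, 0.07, 0], [0.13, -0.161, 0.09, 0]])

```text
time: 3.4
ee_pos: [0.4543, 0.2463, 0.1482]
tcp_rot: [-178.4, 0.1, 27.7]
wrist_force: [0.2, -0.7, -1.0]
opening: 0.0851
grasp_force: 0.0
```

```bash
cat > go.py <<'E'
# usage: go.py x y z yaw : tool-frame shift from the measured pose to the target
import sys
from h import *
o=bot.get_obs();p=np.array(o["ee_pos"]);e=o["tcp_rot"]
print("t",round(o["time"],2),"p",p.round(4),"rot",np.round(e,1),"open",round(o["opening"],4),"gf",round(float(np.max(o["grasp_force"])),1),"q",np.round(o["q"],0))
if len(sys.argv)>1:
    x,y,z,yaw=map(float,sys.argv[1:5]);Rm=R.from_euler('xyz',e,degrees=True).as_matrix()
    print("shift",(Rm.T@(np.array([x,y,z])-p)).round(4),"turn",round(-np.radians((yaw-e[2]+90)%180-90),3))
E
python3 go.py .437 .3035 .14 78
```

```text
t 3.4 p [0.4543 0.2463 0.1482] rot [-1.784e+02  1.000e-01  2.770e+01] open 0.0851 gf 0.0 q [ 28.  -0.  -5.  86.   2. 180.]
shift [ 0.0113 -0.0584  0.0098] turn -0.879
```

>>> arm_command(series=[[0, 0, 0, -0.14], [0, 0, 0, -0.28], [0, 0, 0, -0.42], [0, 0, 0, -0.56], [0, 0, 0, -0.7]])

```text
time: 3.9
ee_pos: [0.454, 0.2449, 0.1494]
tcp_rot: [-178.8, -1.0, 68.0]
wrist_force: [0.5, -0.5, -0.4]
opening: 0.0847
grasp_force: 0.0
```

```bash
python3 go.py .437 .3035 .10 78
```

```text
t 3.9 p [0.454  0.2449 0.1494] rot [-178.8   -1.    68. ] open 0.0847 gf 0.0 q [ 27.  -1.  -5.  86.   2. 140.]
shift [ 0.0471 -0.0367  0.0509] turn -0.175
```

>>> arm_command(series=[[0.02, -0.01, 0.01, -0.05], [0.03, -0.02, 0.025, -0.1], [0.047, -0.037, 0.04, -0.175], [0.047, -0.037, 0.051, -0.175], [0.047, -0.037, 0.051, -0.175]])

```text
time: 4.4
ee_pos: [0.4357, 0.3033, 0.0976]
tcp_rot: [-178.9, -1.0, 77.7]
wrist_force: [0.6, -0.3, -0.8]
opening: 0.085
grasp_force: 0.0
```

```bash
python3 go.py .437 .3035 .015 78
```

```text
t 4.4 p [0.4357 0.3033 0.0976] rot [-178.9   -1.    77.7] open 0.085 gf 0.0 q [ 34.   2.  -8.  80.   2. 136.]
shift [-0.001   0.0029  0.0826] turn -0.005
```

Descend, close, then check.

>>> arm_command(series=[[-0.001, 0.003, 0.02, 0], [-0.001, 0.003, 0.045, 0], [-0.001, 0.003, 0.065, 0], [-0.001, 0.003, 0.078, 0], [-0.001, 0.003, 0.082, 0]])

```text
time: 4.9
ee_pos: [0.4383, 0.3031, 0.0169]
tcp_rot: [-178.9, -1.1, 77.6]
wrist_force: [0.2, -0.2, 0.4]
opening: 0.0849
grasp_force: 0.0
```

>>> arm_command(series=[[0, 0, 0, 0], [0, 0, 0, 0], [0, 0, 0, 0], [0, 0, 0, 0], [0, 0, 0, 0]], hand=0.03, grip_force=25)

```text
time: 5.4
ee_pos: [0.4392, 0.3043, 0.0192]
tcp_rot: [-179.1, -1.2, 77.7]
wrist_force: [-0.9, -1.1, 6.2]
opening: 0.0448
grasp_force: 26.0
```

```bash
python3 go.py .415 .012 .15 90
```

```text
t 5.4 p [0.4392 0.3043 0.0192] rot [-179.1   -1.2   77.7] open 0.0448 gf 26.0 q [ 34.   4. -15.  71.   2. 136.]
shift [-0.2878  0.0365 -0.1376] turn -0.215
```

>>> arm_command(series=[[0, 0, -0.015, 0], [0, 0, -0.035, 0], [0, 0, -0.055, 0], [-0.02, 0.003, -0.07, 0], [-0.05, 0.006, -0.08, 0]])

```text
time: 5.9
ee_pos: [0.4354, 0.2525, 0.0991]
tcp_rot: [-179.1, -1.3, 77.8]
wrist_force: [0.2, 0.2, -0.1]
opening: 0.0445
grasp_force: 26.0
```

>>> arm_command(series=[[-0.04, 0.005, 0, 0], [-0.08, 0.01, 0, 0], [-0.12, 0.015, 0, 0], [-0.16, 0.02, 0, 0], [-0.195, 0.025, 0, 0]])

```text
time: 6.4
ee_pos: [0.4174, 0.0545, 0.0936]
tcp_rot: [-179.1, -1.2, 77.7]
wrist_force: [-0.0, -0.1, -1.1]
opening: 0.0448
grasp_force: 26.0
```

```bash
python3 go.py .415 .012 .009 78
```

```text
t 6.4 p [0.4174 0.0545 0.0936] rot [-179.1   -1.2   77.7] open 0.0448 gf 26.0 q [  6. -13. -22.  81.   1. 109.]
shift [-0.0438  0.0081  0.0836] turn -0.006
```

>>> arm_command(series=[[-0.02, 0.004, 0.02, 0], [-0.044, 0.008, 0.04, 0], [-0.044, 0.008, 0.06, 0], [-0.044, 0.008, 0.075, 0], [-0.044, 0.008, 0.083, 0]])

```text
time: 6.9
ee_pos: [0.4147, 0.0132, 0.0082]
tcp_rot: [-179.0, -1.2, 77.6]
wrist_force: [-0.2, 0.5, -0.5]
opening: 0.0445
grasp_force: 26.0
```

>>> arm_command(series=[[0, 0, 0, 0], [0, 0, 0, 0], [0, 0, 0, 0], [0, 0, -0.005, 0], [0, 0, -0.01, 0]], hand=0.085)

```text
time: 7.4
ee_pos: [0.4154, 0.0132, 0.0193]
tcp_rot: [-179.0, -1.2, 77.7]
wrist_force: [0.3, -0.2, 0.6]
opening: 0.0851
grasp_force: 0.0
```

>>> arm_command(series=[[0, 0, -0.02, 0], [0, 0, -0.04, 0], [0, 0, -0.06, 0], [0, 0, -0.08, 0], [0, 0, -0.09, 0]])

```text
time: 7.9
ee_pos: [0.4171, 0.0111, 0.1107]
tcp_rot: [-179.1, -1.2, 77.7]
wrist_force: [1.5, -0.5, 0.1]
opening: 0.085
grasp_force: 0.0
```

```bash
python3 go.py .4305 -.275 .11 109
```

```text
t 7.9 p [0.4171 0.0111 0.1107] rot [-179.1   -1.2   77.7] open 0.085 gf 0.0 q [  1. -13. -21.  83.   1. 103.]
shift [-0.2766  0.0741 -0.0062] turn -0.547
```

>>> arm_command(series=[[-0.04, 0.011, -0.001, -0.1], [-0.08, 0.022, -0.002, -0.2], [-0.12, 0.033, -0.003, -0.3], [-0.16, 0.044, -0.004, -0.4], [-0.2, 0.054, -0.005, -0.547]])

```text
time: 8.4
ee_pos: [0.4263, -0.1963, 0.1084]
tcp_rot: [-179.7, -1.5, 109.0]
wrist_force: [0.9, 0.6, 0.1]
opening: 0.0851
grasp_force: 0.0
```

```bash
python3 go.py .4305 -.275 .06 109
```

```text
t 8.4 p [ 0.4263 -0.1963  0.1084] rot [-179.7   -1.5  109. ] open 0.0851 gf 0.0 q [-25.  -5. -14.  83.   1.  46.]
shift [-0.077  -0.0214  0.0465] turn -0.0
```

>>> arm_command(series=[[-0.03, -0.008, 0.01, 0], [-0.06, -0.016, 0.025, 0], [-0.077, -0.021, 0.04, 0], [-0.077, -0.021, 0.046, 0], [-0.077, -0.021, 0.046, 0]])

```text
time: 8.9
ee_pos: [0.4299, -0.2722, 0.0592]
tcp_rot: [-179.6, -1.6, 108.7]
wrist_force: [-0.0, -0.0, -0.2]
opening: 0.0849
grasp_force: 0.0
```

```bash
python3 go.py .4305 -.275 .0195 109
```

```text
t 8.9 p [ 0.4299 -0.2722  0.0592] rot [-179.6   -1.6  108.7] open 0.0849 gf 0.0 q [-33.   1. -13.  77.   1.  39.]
shift [-0.0039 -0.0001  0.0396] turn -0.005
```

>>> arm_command(series=[[-0.002, 0, 0.015, 0], [-0.004, 0, 0.028, 0], [-0.004, 0, 0.036, 0], [-0.004, 0, 0.04, 0], [-0.004, 0, 0.04, 0]])

```text
time: 9.4
ee_pos: [0.4312, -0.2755, 0.0197]
tcp_rot: [-179.7, -1.6, 108.8]
wrist_force: [0.1, 0.4, 0.3]
opening: 0.0852
grasp_force: 0.0
```

>>> arm_command(series=[[0, 0, 0, 0], [0, 0, 0, 0], [0, 0, 0, 0], [0, 0, 0, 0], [0, 0, 0, 0]], hand=0.035, grip_force=30)

```text
time: 9.9
ee_pos: [0.4329, -0.2765, 0.0222]
tcp_rot: [-179.9, -1.4, 108.8]
wrist_force: [1.8, 0.6, 8.8]
opening: 0.0352
grasp_force: 4.3
```

>>> arm_command(series=[[0, 0, -0.015, 0], [0, 0, -0.035, 0], [0, 0, -0.06, 0], [0, 0, -0.085, 0], [0, 0, -0.1, 0]])

```text
time: 10.4
ee_pos: [0.4332, -0.2787, 0.1232]
tcp_rot: [-179.8, -1.4, 108.7]
wrist_force: [-0.2, -0.3, 0.2]
opening: 0.0346
grasp_force: 0.0
```

```bash
python3 go.py .436 .305 .12 90; python3 - <<'E'
from h import *
c=bot.camera("scene");cv2.imwrite("pics/a.png",c["color"][60:384,60:380])
E
```

```text
t 10.4 p [ 0.4332 -0.2787  0.1232] rot [-179.8   -1.4  108.7] open 0.0346 gf 0.0 q [-33.   1.  -6.  84.   1.  38.]
shift [0.5517 0.1902 0.016 ] turn 0.327
```

View pics/a.png

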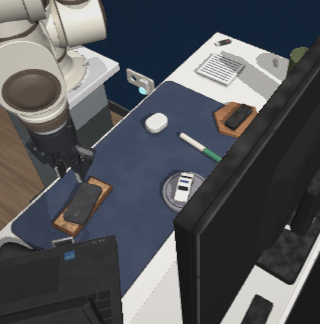

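```bash
python3 - <<'E'
from h import *
c=bot.camera("scene");print(bot.mark_of("scene","drive_mid")[:1],bot.mark_of("scene","hub_base")[:1])
s0=cv2.imread("pics/s0.png")
S=((.430,-.276,.012,.064,.145,6.6),(.4305,-.275,.023,.052,.098,19))
a=overlay(c,[poly(*x) for x in S],S[0][:2],32,400);c["color"]=s0
b=overlay(c,[poly(*x) for x in S],S[0][:2],32,400)
cv2.imwrite("pics/b.png",np.hstack([b,a]))
E
```

```text
[{'location': [142.3, 260.3], 'confidence': 0.73}] [{'location': [142.1, 265.7], 'confidence': 0.56}]
```

View pics/b.png

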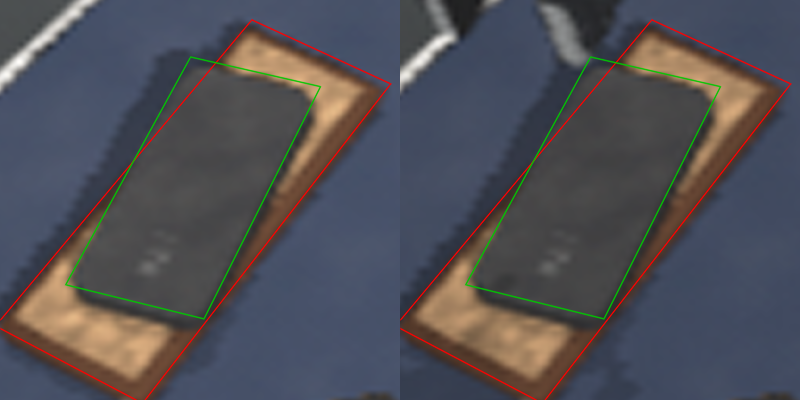

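>>> arm_command(series=[[-0.002, 0.002, 0.02, 0], [-0.003, 0.002, 0.04, 0], [-0.003, 0.002, 0.06, 0], [-0.003, 0.002, 0.065, 0], [-0.003, 0.002, 0.065, 0]], hand=0.085)

```text
time: 11.1
ee_pos: [0.4339, -0.2784, 0.0538]
tcp_rot: [-179.6, -1.7, 108.7]
wrist_force: [0.3, 0.1, 0.8]
opening: 0.085
grasp_force: 0.0
```

```bash
python3 go.py .4305 -.2755 .010 109
```

```text
t 11.1 p [ 0.4339 -0.2784  0.0538] rot [-179.6   -1.7  108.7] open 0.085 gf 0.0 q [-33.   2. -13.  77.   1.  38.]
shift [ 0.0026 -0.002   0.0439] turn -0.004
```

>>> arm_command(series=[[0.002, -0.002, 0.012, 0], [0.002, -0.002, 0.025, 0], [0.002, -0.002, 0.036, 0], [0.002, -0.002, 0.043, 0], [0.002, -0.002, 0.044, 0]])

```text
time: 11.6
ee_pos: [0.4311, -0.2763, 0.0101]
tcp_rot: [-179.7, -1.6, 108.7]
wrist_force: [0.2, 0.2, -0.5]
opening: 0.0852
grasp_force: 0.0
```

>>> arm_command(series=[[0, 0, 0, 0], [0, 0, 0, 0], [0, 0, 0, 0], [0, 0, 0, 0], [0, 0, 0, 0]], hand=0.035, grip_force=30)

```text
time: 12.1
ee_pos: [0.4321, -0.277, 0.0121]
tcp_rot: [-179.8, -1.5, 108.7]
wrist_force: [-0.5, 0.1, 6.1]
opening: 0.0511
grasp_force: 32.0
```

>>> arm_command(series=[[0, 0, -0.01, 0], [0, 0, -0.03, 0], [0, 0, -0.055, 0], [0, 0, -0.08, 0], [0, 0, -0.09, 0]])

```text
time: 12.6
ee_pos: [0.4336, -0.2794, 0.104]
tcp_rot: [-179.8, -1.4, 108.7]
wrist_force: [0.4, -0.1, -0.2]
opening: 0.0511
grasp_force: 31.5
```

>>> arm_command(series=[[0.025, 0.009, 0, 0], [0.063, 0.022, 0, 0], [0.1, 0.035, 0, 0], [0.14, 0.048, 0, 0], [0.18, 0.062, 0, 0]])

```text
time: 13.1
ee_pos: [0.4332, -0.0871, 0.1054]
tcp_rot: [-179.7, -1.5, 108.7]
wrist_force: [1.0, 0.8, -0.4]
opening: 0.0511
grasp_force: 31.4
```

```bash
python3 go.py .436 .305 .11 90
```

```text
t 13.1 p [ 0.4332 -0.0871  0.1054] rot [-179.7   -1.5  108.7] open 0.0511 gf 31.4 q [-12.  -9. -18.  83.   1.  59.]
shift [0.3704 0.1285 0.0046] turn 0.326
```

>>> arm_command(series=[[0.037, 0.012, 0, 0.06], [0.074, 0.025, 0, 0.12], [0.11, 0.038, 0, 0.18], [0.147, 0.05, 0, 0.25], [0.185, 0.063, 0, 0.326]])

```text
time: 13.6
ee_pos: [0.4334, 0.1084, 0.1101]
tcp_rot: [-179.2, -1.3, 89.9]
wrist_force: [0.5, 0.0, 0.6]
opening: 0.0511
grasp_force: 31.4
```

```bash
python3 go.py .436 .305 .08 90
```

```text
t 13.6 p [0.4334 0.1084 0.1101] rot [-179.2   -1.3   89.9] open 0.0511 gf 31.4 q [ 13.  -9. -17.  83.   1. 103.]
shift [0.1959 0.0026 0.0346] turn -0.002
```

>>> arm_command(series=[[0.05, 0.001, 0.005, 0], [0.1, 0.001, 0.012, 0], [0.145, 0.002, 0.02, 0], [0.18, 0.0025, 0.03, 0], [0.196, 0.003, 0.035, 0]])

```text
time: 14.1
ee_pos: [0.4354, 0.306, 0.0785]
tcp_rot: [-179.2, -1.3, 90.2]
wrist_force: [0.1, -0.1, 0.1]
opening: 0.0513
grasp_force: 31.4
```

```bash
python3 go.py .436 .305 .013 90
```

```text
t 14.1 p [0.4354 0.306  0.0785] rot [-179.2   -1.3   90.2] open 0.0513 gf 31.4 q [ 34.   2. -10.  78.   2. 124.]
shift [-0.0025  0.0016  0.0654] turn 0.004
```

Lower, release, rise, and head toward the hub.

>>> arm_command(series=[[-0.002, 0.001, 0.02, 0], [-0.002, 0.001, 0.04, 0], [-0.002, 0.001, 0.055, 0], [-0.002, 0.001, 0.063, 0], [-0.002, 0.001, 0.066, 0]])

```text
time: 14.6
ee_pos: [0.4362, 0.3026, 0.0132]
tcp_rot: [-179.2, -1.3, 90.0]
wrist_force: [0.0, -0.8, 0.4]
opening: 0.0511
grasp_force: 31.4
```

>>> arm_command(series=[[0, 0, 0, 0], [0, 0, 0, 0], [0, 0, 0, 0], [0, 0, -0.005, 0], [0, 0, -0.01, 0]], hand=0.085)

```text
time: 15.1
ee_pos: [0.4367, 0.303, 0.0246]
tcp_rot: [-179.3, -1.4, 90.1]
wrist_force: [0.0, -1.0, -0.4]
opening: 0.0849
grasp_force: 0.0
```

>>> arm_command(series=[[0, 0, -0.02, 0], [0, 0, -0.04, 0], [0, 0, -0.06, 0], [0, 0, -0.075, 0], [0, 0, -0.085, 0]])

```text
time: 15.6
ee_pos: [0.4381, 0.3012, 0.1106]
tcp_rot: [-179.3, -1.4, 90.1]
wrist_force: [-0.0, -0.5, -0.7]
opening: 0.0852
grasp_force: 0.0
```

```bash
python3 go.py .586 .148 .08 86
```

```text
t 15.6 p [0.4381 0.3012 0.1106] rot [-179.3   -1.4   90.1] open 0.0852 gf 0.0 q [ 34.   2.  -7.  81.   2. 124.]
shift [-0.1541  0.1481  0.0251] turn 0.071
```

>>> arm_command(series=[[-0.031, 0.029, 0, 0.02], [-0.062, 0.059, 0, 0.04], [-0.093, 0.088, 0.01, 0.06], [-0.124, 0.118, 0.02, 0.071], [-0.154, 0.148, 0.025, 0.071]])

```text
time: 16.1
ee_pos: [0.5861, 0.1462, 0.0772]
tcp_rot: [-179.1, -1.3, 86.0]
wrist_force: [0.2, 0.2, 1.0]
opening: 0.0853
grasp_force: 0.0
```

```bash
python3 go.py .586 .148 .0145 86; python3 - <<'E'
from h import *
c=bot.camera("top")
S=((.4365,.3055,.012,.11,.11,0),(.436,.3035,.023,.052,.098,0))
cv2.imwrite("pics/c.png",overlay(c,[poly(*x) for x in S],S[0][:2],32,400))
E
```

```text
t 16.1 p [0.5861 0.1462 0.0772] rot [-179.1   -1.3   86. ] open 0.0853 gf 0.0 q [ 13.  13.   2.  79.   1. 107.]
shift [0.0004 0.0008 0.0628] turn -0.001
```

View pics/c.png

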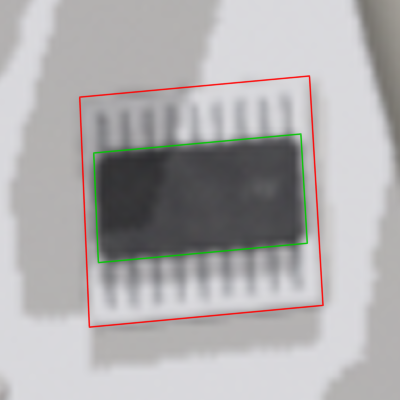

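>>> arm_command(series=[[0, 0.001, 0.02, 0], [0, 0.001, 0.038, 0], [0, 0.001, 0.052, 0], [0, 0.001, 0.061, 0], [0, 0.001, 0.063, 0]])

```text
time: 16.65
ee_pos: [0.585, 0.1493, 0.0142]
tcp_rot: [-179.1, -1.3, 86.0]
wrist_force: [-0.6, -0.4, 0.7]
opening: 0.085
grasp_force: 0.0
```

>>> arm_command(series=[[0, 0, 0, 0], [0, 0, 0, 0], [0, 0, 0, 0], [0, 0, 0, 0], [0, 0, 0, 0]], hand=0.02, grip_force=30)

```text
time: 17.15
ee_pos: [0.5862, 0.1494, 0.0163]
tcp_rot: [-179.3, -1.3, 86.0]
wrist_force: [-0.8, 0.7, 4.0]
opening: 0.0328
grasp_force: 30.8
```

```bash
python3 go.py .430 -.276 .11 96.6
```

```text
t 17.15 p [0.5862 0.1494 0.0163] rot [-179.3   -1.3   86. ] open 0.0328 gf 30.8 q [ 14.  14.  -4.  73.   1. 108.]
shift [-0.433  -0.1275 -0.102 ] turn -0.185
```

>>> arm_command(series=[[0, 0, -0.01, 0], [0, 0, -0.03, 0], [0, 0, -0.055, 0], [0, 0, -0.08, 0], [0, 0, -0.1, 0]])

```text
time: 17.65
ee_pos: [0.5871, 0.1468, 0.1174]
tcp_rot: [-179.2, -1.3, 86.0]
wrist_force: [0.4, 0.2, -1.9]
opening: 0.0332
grasp_force: 30.2
```

>>> arm_command(series=[[-0.03, -0.009, 0, 0], [-0.075, -0.022, 0, 0], [-0.12, -0.035, 0, 0], [-0.165, -0.048, 0, -0.05], [-0.21, -0.062, 0, -0.1]])

```text
time: 18.15
ee_pos: [0.5095, -0.0597, 0.112]
tcp_rot: [-179.3, -1.4, 91.9]
wrist_force: [-0.5, -1.0, -0.5]
opening: 0.0332
grasp_force: 30.2
```

```bash
python3 go.py .430 -.276 .08 96.6
```

```text
t 18.15 p [ 0.5095 -0.0597  0.112 ] rot [-179.3   -1.4   91.9] open 0.0332 gf 30.2 q [-7.  0. -8. 83.  1. 81.]
shift [-0.2143 -0.0862  0.0279] turn -0.083
```

>>> arm_command(series=[[-0.045, -0.018, 0, -0.02], [-0.09, -0.036, 0.005, -0.04], [-0.135, -0.054, 0.01, -0.06], [-0.18, -0.072, 0.02, -0.083], [-0.214, -0.086, 0.028, -0.083]])

```text
time: 18.65
ee_pos: [0.4293, -0.2763, 0.0797]
tcp_rot: [-179.4, -1.4, 96.5]
wrist_force: [1.0, 0.8, -1.0]
opening: 0.0331
grasp_force: 30.2
```

```bash
python3 go.py .430 -.276 .0165 96.6
```

```text
t 18.65 p [ 0.4293 -0.2763  0.0797] rot [-179.4   -1.4   96.5] open 0.0331 gf 30.2 q [-33.   1. -11.  79.   1.  50.]
shift [-0.0013  0.0014  0.0631] turn -0.002
```

>>> arm_command(series=[[-0.001, 0.001, 0.02, 0], [-0.001, 0.001, 0.038, 0], [-0.001, 0.001, 0.052, 0], [-0.001, 0.001, 0.06, 0], [-0.001, 0.001, 0.063, 0]])

```text
time: 19.15
ee_pos: [0.4306, -0.273, 0.0162]
tcp_rot: [-179.4, -1.5, 96.5]
wrist_force: [-9.8, 5.5, 21.8]
opening: 0.0327
grasp_force: 32.5
```

>>> arm_command(series=[[0, 0, 0, 0], [0, 0, 0, 0], [0, 0, 0, 0], [0, 0, -0.005, 0], [0, 0, -0.01, 0]], hand=0.085)

```text
time: 19.65
ee_pos: [0.4311, -0.2737, 0.027]
tcp_rot: [-179.4, -1.4, 96.5]
wrist_force: [0.4, 0.2, 1.0]
opening: 0.0847
grasp_force: 0.0
```

>>> arm_command(series=[[0, 0, -0.02, 0], [0, 0, -0.04, 0], [0, 0, -0.06, 0], [0, 0, -0.075, 0], [0, 0, -0.085, 0]])

```text
time: 20.15
ee_pos: [0.4325, -0.2759, 0.113]
tcp_rot: [-179.5, -1.4, 96.5]
wrist_force: [0.6, 0.3, 0.2]
opening: 0.085
grasp_force: 0.0
```

```bash
python3 go.py .594 -.117 .1 110
```

```text
t 20.15 p [ 0.4325 -0.2759  0.113 ] rot [-179.5   -1.4   96.5] open 0.085 gf 0.0 q [-33.   1.  -8.  83.   1.  51.]
shift [0.1394 0.1786 0.0147] turn -0.236
```

>>> arm_command(series=[[0.028, 0.036, 0, -0.05], [0.056, 0.072, 0, -0.1], [0.084, 0.107, 0.005, -0.15], [0.112, 0.143, 0.01, -0.2], [0.139, 0.179, 0.014, -0.236]])

```text
time: 20.65
ee_pos: [0.595, -0.1155, 0.0986]
tcp_rot: [-179.7, -1.5, 110.1]
wrist_force: [-0.2, -0.5, 1.0]
opening: 0.0848
grasp_force: 0.0
```

```bash
python3 go.py .594 -.117 .02 110; python3 - <<'E'
from h import *
c=bot.camera("scene");a=overlay(c,[poly(.430,-.276,.012,.064,.145,6.6),poly(.430,-.276,.026,.034,.092,6.6)],(.43,-.276),32,400)
c=bot.camera("top");b=overlay(c,[poly(.430,-.276,.012,.064,.145,6.6),poly(.430,-.276,.026,.034,.092,6.6)],(.43,-.276),32,400)
cv2.imwrite("pics/d.png",np.hstack([a,b]))
E
```

```text
t 20.65 p [ 0.595  -0.1155  0.0986] rot [-179.7   -1.5  110.1] open 0.0848 gf 0.0 q [-12.  13.   5.  82.   1.  58.]
shift [-0.0032 -0.0011  0.0785] turn 0.002
```

View pics/d.png

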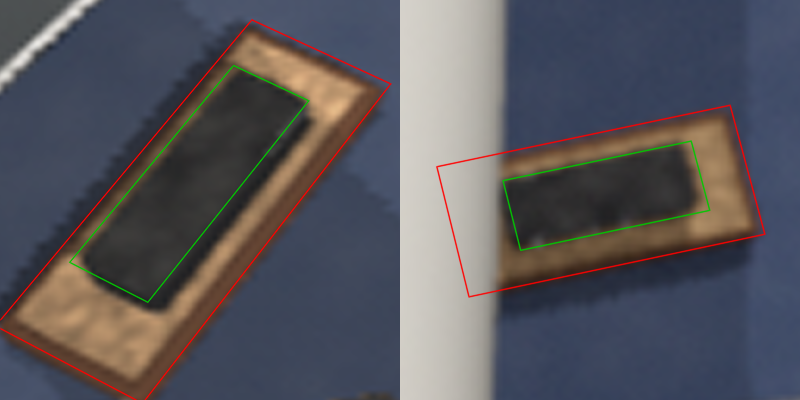

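>>> arm_command(series=[[-0.002, -0.001, 0.02, 0], [-0.003, -0.001, 0.04, 0], [-0.003, -0.001, 0.06, 0], [-0.003, -0.001, 0.075, 0], [-0.003, -0.001, 0.0785, 0]])

```text
time: 21.25
ee_pos: [0.5918, -0.1184, 0.0184]
tcp_rot: [-179.6, -1.6, 110.0]
wrist_force: [-0.5, 0.6, 0.2]
opening: 0.0847
grasp_force: 0.0
```

>>> arm_command(series=[[0, 0, 0, 0], [0, 0, 0, 0], [0, 0, 0, 0], [0, 0, 0, 0], [0, 0, 0, 0]], hand=0.02, grip_force=25)

```text
time: 21.75
ee_pos: [0.5937, -0.1185, 0.0215]
tcp_rot: [-179.8, -1.5, 110.0]
wrist_force: [0.1, -0.4, 4.7]
opening: 0.0303
grasp_force: 25.4
```

```bash
python3 go.py .5855 .1475 .12 96
```

```text
t 21.75 p [ 0.5937 -0.1185  0.0215] rot [-179.8   -1.5  110. ] open 0.0303 gf 25.4 q [-12.  15.  -2.  74.   1.  58.]
shift [ 0.2552  0.083  -0.0922] turn 0.244
```

>>> arm_command(series=[[0, 0, -0.01, 0], [0, 0, -0.03, 0], [0, 0, -0.05, 0], [0, 0, -0.07, 0], [0, 0, -0.085, 0]])

```text
time: 22.25
ee_pos: [0.5945, -0.1204, 0.1074]
tcp_rot: [-179.8, -1.5, 110.0]
wrist_force: [0.4, -0.7, -0.2]
opening: 0.0301
grasp_force: 24.8
```

>>> arm_command(series=[[0.03, 0.01, 0, 0.04], [0.075, 0.025, 0, 0.08], [0.12, 0.04, 0, 0.12], [0.16, 0.053, 0, 0.16], [0.195, 0.063, 0, 0.2]])

```text
time: 22.75
ee_pos: [0.5864, 0.0865, 0.1108]
tcp_rot: [-179.5, -1.5, 98.5]
wrist_force: [1.1, 1.4, -0.4]
opening: 0.0304
grasp_force: 24.8
```

```bash
python3 go.py .5855 .1475 .06 96
```

```text
t 22.75 p [0.5864 0.0865 0.1108] rot [-179.5   -1.5   98.5] open 0.0304 gf 24.8 q [ 8. 11.  3. 83.  1. 89.]
shift [0.0592 0.0086 0.0522] turn 0.043
```

>>> arm_command(series=[[0.03, 0.004, 0.005, 0.02], [0.059, 0.0085, 0.02, 0.043], [0.059, 0.0085, 0.035, 0.043], [0.059, 0.0085, 0.047, 0.043], [0.059, 0.0085, 0.052, 0.043]])

```text
time: 23.25
ee_pos: [0.585, 0.1444, 0.0582]
tcp_rot: [-179.3, -1.4, 96.1]
wrist_force: [-0.0, -0.1, -0.7]
opening: 0.03
grasp_force: 24.8
```

```bash
python3 go.py .5855 .1475 .022 96
```

```text
t 23.25 p [0.585  0.1444 0.0582] rot [-179.3   -1.4   96.1] open 0.03 gf 24.8 q [13. 13. -0. 77.  1. 97.]
shift [0.0022 0.0013 0.0362] turn 0.001
```

>>> arm_command(series=[[0.003, 0.001, 0.012, 0], [0.003, 0.001, 0.023, 0], [0.003, 0.001, 0.031, 0], [0.003, 0.001, 0.035, 0], [0.003, 0.001, 0.036, 0]])

```text
time: 23.75
ee_pos: [0.5857, 0.1489, 0.0233]
tcp_rot: [-179.4, -1.4, 96.1]
wrist_force: [0.1, -0.7, -0.5]
opening: 0.0304
grasp_force: 24.8
```

>>> arm_command(series=[[0, 0, 0, 0], [0, 0, 0, 0], [0, 0, 0, 0], [0, 0, -0.005, 0], [0, 0, -0.01, 0]], hand=0.085)

```text
time: 24.25
ee_pos: [0.5861, 0.1489, 0.0344]
tcp_rot: [-179.4, -1.4, 96.1]
wrist_force: [0.2, 0.4, -0.3]
opening: 0.085
grasp_force: 0.0
```

>>> arm_command(series=[[0, 0, -0.02, 0], [0, 0, -0.04, 0], [0, 0, -0.06, 0], [0, 0, -0.075, 0], [0, 0, -0.085, 0]])

```text
time: 24.75
ee_pos: [0.5876, 0.147, 0.1206]
tcp_rot: [-179.5, -1.4, 96.1]
wrist_force: [0.3, 0.4, -0.1]
opening: 0.0849
grasp_force: 0.0
```

```bash
python3 go.py .415 .012 .08 78; python3 - <<'E'
from h import *
from seg import seg
c=bot.camera("top");b=overlay(c,[poly(.5855,.1475,.012,.136,.136,15,6),poly(.5855,.1475,.038,.034,.077,6)],(.5855,.1475),32,300)
print([(a["location"],at(c,a["location"],.012)[:2]) for a in bot.mark_of("top","earbuds_mid")[:1]])
e=seg(c,(.415,.012),.016)
c=bot.camera("scene");d=seg(c,(.415,.012),.016)
cv2.imwrite("pics/e.png",np.hstack([b,e]))
E
```

```text
t 24.75 p [0.5876 0.147  0.1206] rot [-179.5   -1.4   96.1] open 0.0849 gf 0.0 q [13. 12.  6. 84.  1. 97.]
shift [-0.1169 -0.1856  0.0393] turn 0.316
[([262.7, 232.0], array([0.40533298, 0.0110742 ]))]
[0.4151 0.0067] yaw of y axis -5.9 rect mm [45. 48.] ang 90.0
[0.4157 0.0103] yaw of y axis 17.6 rect mm [69. 60.] ang 10.784297943115234
```

View pics/e.png

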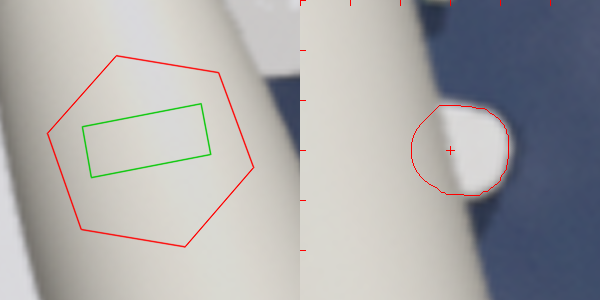

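>>> arm_command(series=[[-0.023, -0.037, 0, 0.06], [-0.046, -0.074, 0, 0.12], [-0.07, -0.111, 0.01, 0.18], [-0.093, -0.149, 0.02, 0.25], [-0.117, -0.186, 0.035, 0.316]])

```text
time: 25.4
ee_pos: [0.4124, 0.011, 0.0816]
tcp_rot: [-179.0, -1.1, 77.8]
wrist_force: [0.2, -1.3, 0.9]
opening: 0.0849
grasp_force: 0.0
```

```bash
python3 go.py .415 .0132 .006 78; python3 - <<'E'
from h import *
c=bot.camera("top");P=[(.5855,.1475),(.43,-.276)];Q=[(.136,.136,15,6),(.064,.145,6.6)];O=[(.038,.034,.077,6),(.026,.034,.092,6.6)]
t=[overlay(c,[poly(*p,.012,*q),poly(*p,*o)],p,32,300) for p,q,o in zip(P,Q,O)]
c=bot.camera("scene")
s=[overlay(c,[poly(*p,.012,*q),poly(*p,*o)],p,40,300) for p,q,o in zip(P,Q,O)]
cv2.imwrite("pics/f.png",np.vstack([np.hstack(t),np.hstack(s)]))
E
```

```text
t 25.4 p [0.4124 0.011  0.0816] rot [-179.    -1.1   77.8] open 0.0849 gf 0.0 q [  1. -14. -24.  80.   1. 103.]
shift [0.0012 0.0034 0.0756] turn -0.003
```

View pics/f.png

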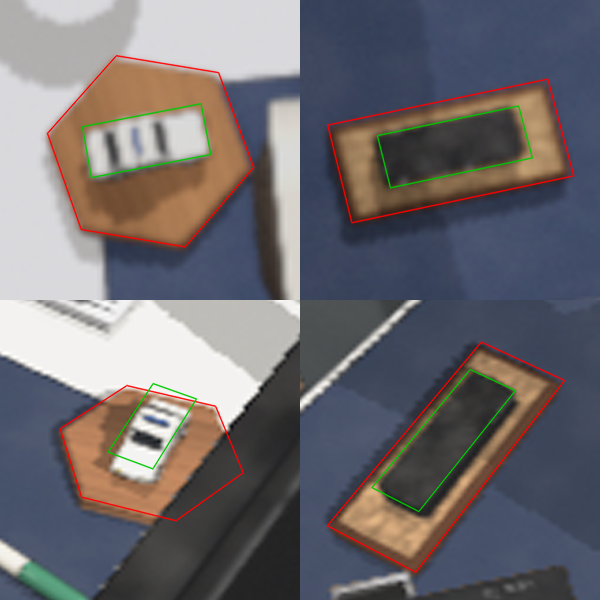

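>>> arm_command(series=[[0.001, 0.003, 0.02, 0], [0.001, 0.003, 0.04, 0], [0.001, 0.003, 0.06, 0], [0.001, 0.003, 0.073, 0], [0.001, 0.003, 0.0755, 0]])

```text
time: 26.0
ee_pos: [0.4152, 0.0139, 0.0055]
tcp_rot: [-178.8, -1.1, 78.0]
wrist_force: [-0.5, -0.1, 0.1]
opening: 0.0849
grasp_force: 0.0
```

>>> arm_command(series=[[0, 0, 0, 0], [0, 0, 0, 0], [0, 0, 0, 0], [0, 0, 0, 0], [0, 0, 0, 0]], hand=0.03, grip_force=25)

```text
time: 26.5
ee_pos: [0.4169, 0.0138, 0.0084]
tcp_rot: [-179.1, -1.2, 78.0]
wrist_force: [-2.6, 1.0, 4.8]
opening: 0.0445
grasp_force: 25.9
```

>>> arm_command(series=[[0, 0, -0.01, 0], [0, 0, -0.03, 0], [0, 0, -0.055, 0], [0, 0, -0.08, 0], [0, 0, -0.09, 0]])

```text
time: 27.0
ee_pos: [0.4186, 0.0116, 0.1002]
tcp_rot: [-179.2, -1.2, 78.0]
wrist_force: [0.5, -0.3, -0.2]
opening: 0.0451
grasp_force: 25.9
```

```bash
python3 go.py .600 -.1175 .1 78
```

```text
t 27.0 p [0.4186 0.0116 0.1002] rot [-179.2   -1.2   78. ] open 0.0451 gf 25.9 q [  1. -13. -22.  82.   1. 103.]
shift [-0.0885  0.2043 -0.0045] turn -0.0
```

>>> arm_command(series=[[-0.012, 0.03, 0, 0], [-0.032, 0.075, 0, 0], [-0.051, 0.12, 0, 0], [-0.071, 0.165, 0, 0], [-0.0885, 0.204, 0, 0]])

```text
time: 27.5
ee_pos: [0.6001, -0.1189, 0.0911]
tcp_rot: [-179.0, -1.2, 77.9]
wrist_force: [-1.0, 0.3, 0.1]
opening: 0.0444
grasp_force: 25.9
```

```bash
python3 go.py .600 -.1175 .0205 78
```

```text
t 27.5 p [ 0.6001 -0.1189  0.0911] rot [-179.    -1.2   77.9] open 0.0444 gf 25.9 q [-12.  14.   5.  82.   1.  90.]
shift [-0.0001  0.0009  0.0706] turn -0.001
```

>>> arm_command(series=[[0, 0.001, 0.02, 0], [0, 0.001, 0.04, 0], [0, 0.001, 0.057, 0], [0, 0.001, 0.067, 0], [0, 0.001, 0.07, 0]])

```text
time: 28.0
ee_pos: [0.5979, -0.1157, 0.0206]
tcp_rot: [-178.9, -1.2, 78.0]
wrist_force: [-2.8, -0.3, 3.2]
opening: 0.0448
grasp_force: 26.5
```

>>> arm_command(series=[[0, 0, 0, 0], [0, 0, 0, 0], [0, 0, 0, 0], [0, 0, -0.005, 0], [0, 0, -0.01, 0]], hand=0.085)

```text
time: 28.5
ee_pos: [0.5989, -0.1161, 0.0328]
tcp_rot: [-179.0, -1.2, 78.0]
wrist_force: [-0.6, 0.6, -0.7]
opening: 0.0848
grasp_force: 0.0
```

>>> arm_command(series=[[0, 0, -0.02, 0], [0, 0, -0.04, 0], [0, 0, -0.06, 0], [0, 0, -0.08, 0], [0, 0, -0.1, 0]])

```text
time: 29.0
ee_pos: [0.6002, -0.1185, 0.1336]
tcp_rot: [-179.0, -1.2, 78.0]
wrist_force: [0.4, 0.6, -0.4]
opening: 0.0849
grasp_force: 0.0
```

>>> arm_command(series=[[0.04, -0.03, 0, 0], [0.08, -0.06, 0, 0], [0.12, -0.09, 0, 0], [0.15, -0.12, 0, 0], [0.17, -0.15, 0, 0]])

```text
time: 29.5
ee_pos: [0.4879, 0.0809, 0.1388]
tcp_rot: [-179.1, -1.2, 78.0]
wrist_force: [-0.1, 0.7, 0.4]
opening: 0.085
grasp_force: 0.0
```

```bash
python3 - <<'E'
from h import *
p=(.6,-.117);o=[]
for n,z in(("top",.03),("scene",.03)):
    c=bot.camera(n);o.append(overlay(c,[poly(*p,.012,.11,.11,0,60),poly(*p,z,.047,.06,-12)],p,36,300))
cv2.imwrite("pics/g.png",np.hstack(o))
c=bot.camera("top")
print(np.round(bot.get_obs()["ee_pos"],3),[(t,np.round(at(c,a["location"],z)[:2],3)) for t,z in(("marker_mid",.008),("eraser_mid",.006)) for a in bot.mark_of("top",t)[:1]])
E
```

```text
[0.488 0.08  0.139] []
```

View pics/g.png

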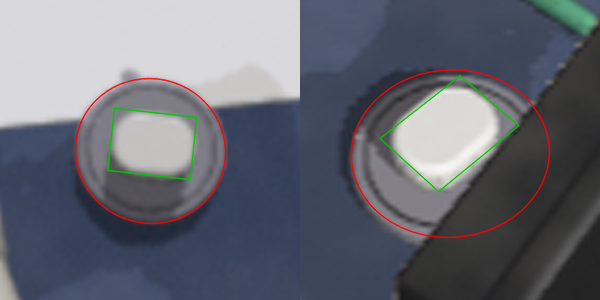

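```bash
python3 -c "
from workcell import bot;print(bot.job_done())"
```

```text
the job is handed in; nothing more can be done
None
```

All four gadgets are back on their own stands, and I handed the job in after about 30 s on the robot's clock. In the camera views each looked centred to within about 5 mm. The drive's first grasp slipped off, but it stayed in place and the second grasp held. I don't have the judge's verdict. The eraser and marker could not be located in the final camera check, though the gripper passed well above the marker and never went near the eraser.

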